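# Unlatch the spring-lid case and empty the knobs into it

## Task

Slide the small thumb latch on the wooden parts case sideways, to the left as seen from the robot, so that its spring cover flips open, then pick up the brass tumbler and tip it low over the open tray until all three small black knobs have rolled out into it. Stand the empty tumbler upright again on the cork inside the round brass compass lid it came from, leave the cover open, and do not disturb the other things on the counter or fling the knobs.

Things in the scene. Friction and masses are not known exactly. Their poses are not given: they have to be found in the camera images.
- case: Wooden parts case fixed to the counter, 170 (x) x 160 (y) x 50 mm high, origin at the centre of its underside, z up. Its x axis points from the latch end to the hinge end. The part at x from -85 to -35 mm is a solid deck with its top at z = 50 mm, which carries the latch; behind it is the open-topped tray, closed at first by the cover.
- tray_floor (a point): Centre of the tray's flat floor, 25 mm towards +x from the case's centre and 6 mm above the counter, axes as the case's. The tray's inside is 110 mm along x and 144 mm along y, 44 mm deep up to the rim at z = 50 mm above the counter; walls 5 mm (x) and 8 mm (y).
- latch (a joint): The brass thumb latch on the deck: metres that it has slid along the case's +y; 0 to 0.016, starts at 0 to 0.003. It takes about 1 to 2 N to slide and stays where it is left. The cover is released once it has slid about 0.009.
- latch_tab (a point): Centre of the top of the latch's upright tab, moving with it; the tab is 20 (case x) x 12 (case y) mm, its top 67.5 mm above the counter and 17.5 above the deck, on a foot plate 22 x 34 mm, 4.5 mm above the deck. It stands 60 mm from the case's centre towards -x; deck free 70 mm either side in y. The cover's edge is 27 mm away towards +x, with a low tongue (9 mm) between.
- cover (a joint): Angle in rad of the wooden cover, 118 x 158 x 5 mm, lying on the tray when closed (0; top 56 mm above the counter). Hinged along the case's +x edge; its latch-side edge swings up and away to 2.3, where the spring holds it leaning back behind the case, reaching 85 mm beyond the case and 150 mm above the counter. When released it springs open by itself in about 1.5 s; the spring pushes with about 1 N at the edge.
- cover_edge (a point): Middle of the cover's free edge (the edge on the latch side, 118 mm from the hinge), moving with it.
- lid: Round brass compass lid lying open side up, fixed to the counter: 94 mm across, 10 mm high, lined with cork. Origin at the centre of its underside. The cork's surface is 6 mm above the counter and the rim, 86 mm across inside, stands 4 mm above the cork.
- cup: Plain round brass tumbler without handle, open at the top, standing on the cork: 60 mm high, 51 mm across at the foot and 57 mm at the mouth, walls 3 mm, floor 5 mm, about 140 g. Origin at the centre of its underside, z towards its mouth.
- knob1: Small round black (ebonised) knob, 18 mm across, 20 mm high, about 14 g, one of three alike in the tumbler; origin at the centre of its foot. It rolls.
- knob2: Small round black (ebonised) knob, 18 mm across, 20 mm high, about 14 g, one of three alike in the tumbler; origin at the centre of its foot. It rolls.
- knob3: Small round black (ebonised) knob, 18 mm across, 20 mm high, about 14 g, one of three alike in the tumbler; origin at the centre of its foot. It rolls.
- big_knob1: Bystander: large black knob, 36 mm across, 32 mm high, standing about 110 mm from the centre of the compass lid, beyond it (+x). Origin under its centre.
- big_knob2: Bystander: large black knob, 36 mm across, 32 mm high, standing about 110 mm from the centre of the compass lid, before it (-x). Origin under its centre.
- gimbal_bracket: Bystander: U-shaped bronze gimbal bracket, 90 x 50 x 64 mm, at the left. Origin under its centre.
- screwdriver: Bystander: screwdriver lying at the right.
- bezel: Bystander: flat brass bezel ring, 90 mm across, 8 mm high, at the right. Origin under its centre.
There are look-alikes about, which are no part of the job. What is shaped like the lid but red or turquoise is not meant.

How it is judged:
By the outcome, as a careful person would: the job done as asked, in the order asked, and still so for the second after the job is handed in, with the robot touching nothing.
It also fails if it takes over 72 s, if anything falls off the work surface, if the arm or the gripper's body presses on something with over 40 N, if the wrist force passes 120 N, or if a joint passes its speed limit or range.

## Robot

A 6-joint arm with a two-finger parallel gripper is mounted at the origin on the work surface. World frame = base frame: x ahead of the robot, y to its left, z up, the work surface at z = 0. Lengths are in m, angles in rad, forces in N, time in s.
With the tool pointing down it reaches from about 0.35 to 0.95 m from the base axis. Payload 17.4 kg.
Tool frame: the origin (TCP) lies midway between the tips of the shut fingers; the grasp point (between the pads) lies 19 mm behind it (manip.grip_depth is the distance from the TCP to the grasp point, in m); z points along the fingers, y is the line along which they close (so a half turn about z gives the same grasp; the last joint's range is limited). The gripper opens to 93 mm and grips with 3 to 60 N. Pads are 15 mm wide; open, the fingers measure 128 mm over their backs; the gripper's body (75 mm by 188 mm) begins 65 mm behind the grasp point.
Start: joints at [1.282, 0.116, 1.442, -0, 1.584, -0.038], TCP at [0.168, 0.654, 0.219] pointing down, gripper open.
Joint ranges: [-2.83, 2.83], [-0.83, 2.19], [0.07, 2.5], [-1.14, 4.28], [0.01, 3], [-2.97, 2.97]. Speed limits (rad/s): [1.89, 1.89, 2.22, 3.14, 3.14, 3.14].

## Interface

Orientations are given as a rotation vector (axis times angle).
In Python, from station import manip gives the robot as it stands.
- The arm moves only by the shell command python3 -m jog 'ROWS' [FORCE]. ROWS is JSON, a list that holds one entry, the list of rows, each a list of 7 numbers: the turn, a rotation vector about the tool's x, y, z in units of 6 degrees (1.0 is 6 degrees), then the shift along the tool's x, y, z in m, then the finger opening in m, from 0 to 0.093. A call has 1 to 12 rows; each row is the pose to reach, as a shift and turn from the pose commanded when the call began, along the tool's axes at that moment; what a row does not reach only later rows make up. A row lasts 1/12 s, in which the tool goes at most 41.7 mm and 7.16 degrees, less where a joint would pass 70% of its speed; a pose out of reach is approached as far as the arm can. A call with a gripper value outside its range is refused whole. The fingers move at their own pace and stop on an object; FORCE is the grip in N (left out, the last holds). Time passes only in rows, so rows that repeat a pose let the fingers close. It gives the time, the measured TCP pose, the force, the opening and the grip force at its end, in the units of the state.
- manip.observe(): the state, without advancing time (a new reading comes with each control period).
- manip.camera(name): name is "scene" or "top"; returns a dict with "img" (384x512x3 uint8, red, green, blue), "mtx" (3x3 intrinsics, pixels), "distortion" ([k1, k2, p1, p2, k3] as OpenCV has them; the pictures are not rectified), "world_to_cam" (4x4, takes a point from world to camera coordinates). Camera axes: x right, y down, z forward; pixel columns grow to the right and rows downward; lengths in m; the calibration is good to about 2 mm. A picture is of the moment at which its call begins. There is no depth.
- manip.hand_in(): hands the job in; it is judged then, once.
The state is a dict: "t": time; "joint_pos": joint angles; "joint_velocities": joint speeds; "joint_efforts": joint torques, N m; "position": TCP position; "tcp_rot": TCP orientation; "force": force on the tool from outside, world axes, zero at the start; "ft_torque": the same for the moment, N m; "finger_gap": opening from 0.0 (shut) to 1.0 (fully open); "finger_force": force on a finger pad.
Only numpy, scipy, OpenCV 4.12 (cv2) and the standard library are available. Lean on these libraries where they do the work, as an engineer would, in place of code of your own. Each camera call takes 0.05 s, during which the arm holds its last target. There are 200 camera calls.

## Working session

There is one attempt and no reset: what is moved stays moved. The work goes in short steps, Python scripts to look and compute and a shell command to move; the robot and the scene stay as the last step left them, time stands still between calls to the robot, and variables do not carry over. Pictures are saved under pics/ and viewed, at most 10 in all, crops included, and the job is handed in when it is done.

```bash
ls; mkdir -p pics
python3 - <<'E'
from station import manip
import cv2
for n in("scene","top"):
    c=manip.camera(n); cv2.imwrite(f"pics/{n}0.png",cv2.cvtColor(cv2.resize(c["img"],(768,576),interpolation=cv2.INTER_CUBIC),cv2.COLOR_RGB2BGR)); print(n,c["mtx"],c["distortion"],c["world_to_cam"])
print(manip.observe(),manip.grip_depth)
E
```

```text
pics
scene [[491.00538088   0.         257.91068674]
 [  0.         491.00538088 196.34861384]
 [  0.           0.           1.        ]] [0.03325069 0.         0.         0.         0.        ] [[ 0.63527451  0.77223153 -0.00920647 -0.36315591]
 [ 0.48729492 -0.41006347 -0.77096797 -0.20796577]
 [-0.59914101  0.48529004 -0.63680737  1.75478403]
 [ 0.          0.          0.          1.        ]]
top [[364.10071123   0.         253.52098751]
 [  0.         364.10071123 190.32492399]
 [  0.           0.           1.        ]] [-0.06822122  0.          0.          0.          0.        ] [[-0.00555287 -0.99954596 -0.0296148   0.02166715]
 [-0.98266313  0.01094258 -0.18507681  0.56634265]
 [ 0.18531684  0.02807366 -0.98227773  0.9562283 ]
 [ 0.          0.          0.          1.        ]]
{'t': 0.1, 'joint_pos': array([ 1.28216272e+00,  1.16441578e-01,  1.44219596e+00,  9.01159910e-06,
        1.58398874e+00, -3.77946214e-02]), 'joint_velocities': array([ 0.00073644, -0.00055416, -0.00067244,  0.000674  ,  0.00034118,
        0.00013866]), 'joint_efforts': array([ 2.05634453e-03, -7.22901607e+01, -6.23866725e+01,  7.81841017e-02,
        2.27099948e-02, -2.76557392e-05]), 'position': array([0.16749775, 0.65370291, 0.21797816]), 'tcp_rot': array([-3.92962436e-01, -3.11674048e+00,  1.59964884e-03]), 'force': array([-0.24406582, -0.64465   ,  0.13785605]), 'ft_torque': array([ 0.03355204,  0.00909835, -0.01028219]), 'finger_force': 0.0, 'finger_gap': 1.0037519682680485} 0.0188
```

View pics/scene0.png

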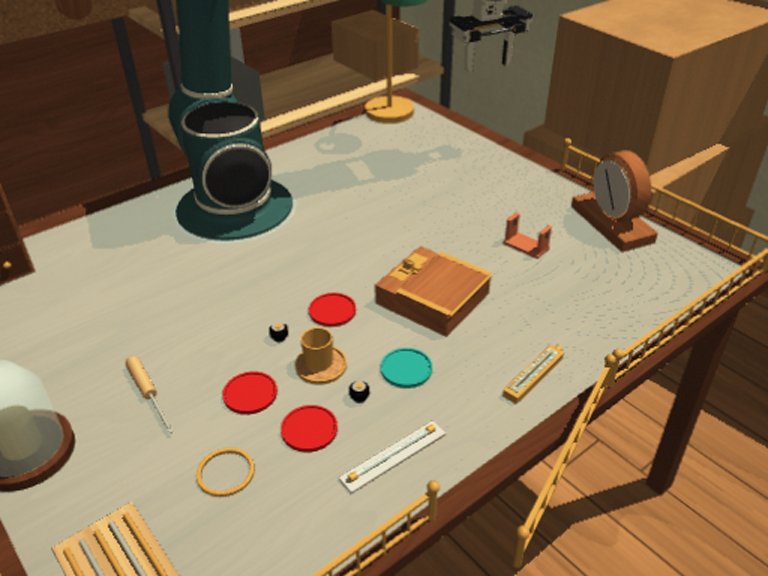

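View pics/top0.png

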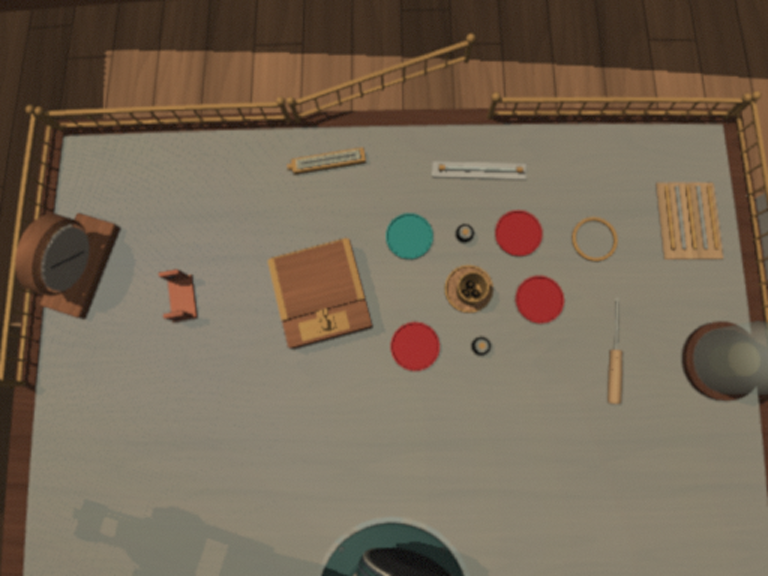

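The only brass, cork-lined lid is at top(468,289), with the tumbler in it. Look-alikes, all in the top view:
- red discs at (519,233), (540,300) and (415,346)
- a turquoise disc at (410,236)
- the bezel ring at (595,239)

The latch tab is at about (327,318), on the near end of the case, whose centre is at about (320,293). Next I'll check these in one close crop.

```bash
cat > h.py <<'E'
import numpy as np,cv2
from station import manip
from scipy.spatial.transform import Rotation as R
def cam(n): return manip.camera(n)
def proj(c,P):
    W=c["world_to_cam"]; p,_=cv2.projectPoints(np.atleast_2d(P).astype(float),cv2.Rodrigues(W[:3,:3])[0],W[:3,3],c["mtx"],np.array(c["distortion"])); return p[:,0]
def back(c,uv,z):
    uv=np.atleast_2d(uv).astype(float); n=cv2.undistortPoints(uv[:,None],c["mtx"],np.array(c["distortion"]))[:,0]
    W=c["world_to_cam"]; d=np.c_[n,np.ones(len(n))]@W[:3,:3]; o=-W[:3,:3].T@W[:3,3]
    return o+d*((z-o[2])/d[:,2])[:,None]
def crop(c,x0,y0,w,h,s,name):
    im=cv2.resize(c["img"][y0:y0+h,x0:x0+w],None,fx=s,fy=s,interpolation=cv2.INTER_CUBIC)
    cv2.imwrite("pics/"+name,cv2.cvtColor(im,cv2.COLOR_RGB2BGR))
E
python3 - <<'E'
from h import *
crop(cam("top"),172,145,160,100,5,"c1.png")
E
```

```text
(no output)
```

View pics/c1.png

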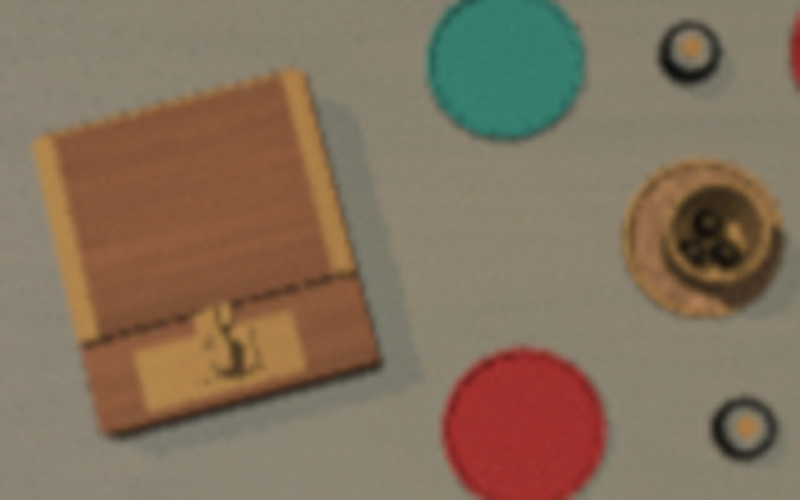

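The crop confirms it. The brass lid is centred at crop (703,238), with the tumbler mouth at (718,235) and the knobs inside. The case corners are at (35,138), (300,70), (381,362) and (105,433), and the tab is near (230,340).

Run:
```python
from h import *
from scipy.optimize import least_squares
c=cam("top"); f=lambda L:np.array(L)/5-0.4+np.array([172,145])
uv=f([(35,138),(300,70),(381,364),(105,435),(85,345),(357,272)])
M=np.array([(86,79,56),(86,-79,56),(-85,-80,50),(-85,80,50),(-33,79,56),(-33,-79,56)])/1000
def T(p,M): q=R.from_euler('z',p[2]).apply(M); q[:,:2]+=p[:2]; return q
r=least_squares(lambda p:(proj(c,T(p,M))-uv).ravel(),[.5,.15,.2]); print("case",r.x,np.degrees(r.x[2]),r.fun.round(1))
P=r.x
for y in(-.002,0,.0015,.003,.006):print(y,((proj(c,T(P,np.array([[-.06,y,.0675]])))-[172,145]+.4)*5).round())
print("lid",back(c,f([(703,238)]),.010),"mouth",back(c,f([(718,235)]),.066),"bk",back(c,f([(690,52),(745,428)]),.03),"red",back(c,f([(525,428),(507,62)]),.01))
s=cam("scene")
for n,p in dict(lid=(.0,)).items(): pass
cup=back(c,f([(718,235)]),.066)[0]
print("scene px case corners",(proj(s,T(P,M))*1.5).round().tolist(),"mouth",(proj(s,cup)*1.5).round(), "tab",(proj(s,T(P,np.array([[-.06,0.001,.0675]])))*1.5).round())
crop(s,190,150,150,112,5,"s1.png")
print("tray",T(P,np.array([[.025,0,.006],[-.06,0,.0675]])))
```

```text
case [0.55499863 0.13033186 0.25336302] 14.516631580379762 [-0.2  0.6  1.  -0.2  0.6 -0.4 -0.6  0.4 -0.9 -0.2  0.2 -0.3]
-0.002 [[232. 351.]]
0 [[228. 352.]]
0.0015 [[225. 353.]]
0.003 [[223. 353.]]
0.006 [[217. 355.]]
lid [[ 0.56727196 -0.15093185  0.01      ]] mouth [[ 0.55867814 -0.15161033  0.066     ]] bk [[ 0.67271576 -0.14470515  0.03      ]
 [ 0.45627535 -0.16786632  0.03      ]] red [[ 0.45899681 -0.0465684   0.01      ]
 [ 0.67376114 -0.03968428  0.01      ]]
scene px case corners [[491.0, 273.0], [448.0, 315.0], [373.0, 285.0], [419.0, 246.0], [440.0, 252.0], [395.0, 292.0]] mouth [[316. 337.]] tab [[408. 262.]]
tray [[0.5792005  0.13659838 0.006     ]
 [0.49691413 0.11529219 0.0675    ]]
```

View pics/s1.png

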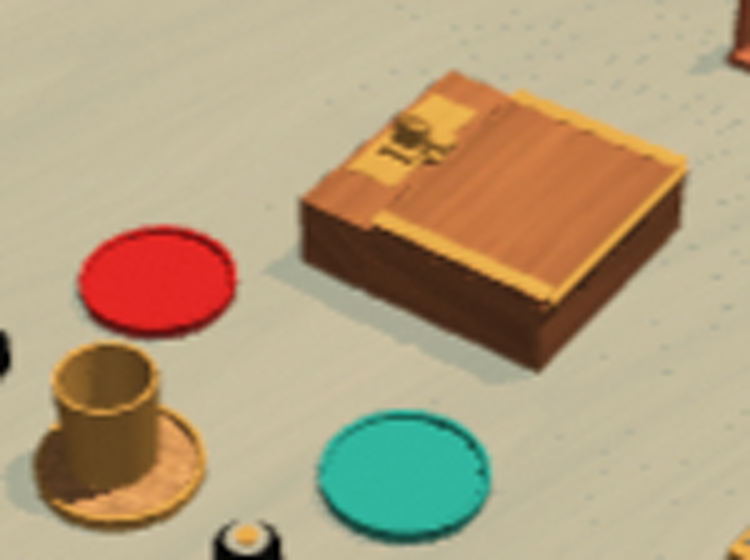

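```bash
cat >> h.py <<'E'
CASE=np.array([.5550,.1303]);YAW=.2534
RC=R.from_euler('z',YAW)
def cw(x,y,z): return RC.apply([x,y,z])+np.r_[CASE,0]
def ori(yvec,zvec):
    y=np.array(yvec,float);z=np.array(zvec,float);y/=np.linalg.norm(y);z/=np.linalg.norm(z)
    return R.from_matrix(np.c_[np.cross(y,z),y,z])
def rel(p,Rt,p0=None,R0=None):
    o=manip.observe(); R0=R0 or R.from_rotvec(o["tcp_rot"]); p0=o["position"] if p0 is None else p0
    return (R0.inv()*Rt).as_rotvec()/np.radians(6), R0.inv().apply(p-p0)
E
python3 - <<'E'
from h import *
np.set_printoptions(precision=4,suppress=True)
print([a for a in dir(manip) if a[0]!='_'])
Rt=ori(RC.apply([0,1,0]),[0,0,-1])
print(cw(-.062,-.038,.16),*rel(cw(-.062,-.038,.16),Rt))
E
```

```text
['IKError', 'camera', 'grip_depth', 'hand_in', 'observe']
[0.5045 0.078  0.16  ] [-0.0046 -0.0016 -4.8148] [-0.4694 -0.4742  0.0585]
```

```bash
python3 -m jog '[[[0,0,-2.4,-0.235,-0.237,0.03,0],[0,0,-2.4,-0.235,-0.237,0.03,0],[0,0,-2.4,-0.235,-0.237,0.03,0],[0,0,-2.4,-0.235,-0.237,0.03,0],[0,0,-2.4,-0.235,-0.237,0.03,0],[0,0,-2.4,-0.235,-0.237,0.03,0],[0,0,-4.8,-0.469,-0.474,0.058,0],[0,0,-4.8,-0.469,-0.474,0.058,0],[0,0,-4.8,-0.469,-0.474,0.058,0],[0,0,-4.8,-0.469,-0.474,0.058,0],[0,0,-4.8,-0.469,-0.474,0.058,0],[0,0,-4.8,-0.469,-0.474,0.058,0]]]' 20
python3 - <<'E'
from h import *
np.set_printoptions(precision=4,suppress=True)
Rt=ori(RC.apply([0,1,0]),[0,0,-1])
print(*rel(cw(-.062,-.038,.16),Rt),manip.observe()["joint_pos"])
E
```

```text
t: 1.25
position: [0.4159, 0.2286, 0.1758]
tcp_rot: [-0.395, 3.116, 0.0]
force: [0.6, 0.2, 0.0]
finger_gap: 0.19
finger_force: 0.0
[ 0.0012  0.0065 -0.0121] [-0.0482 -0.168   0.0158] [ 0.4489 -0.3197  1.9139 -0.      1.5467 -1.3741]
```

```bash
python3 -m jog '[[[0,0,0,-0.048,-0.168,0.015,0],[0,0,0,-0.048,-0.168,0.015,0],[0,0,0,-0.048,-0.168,0.015,0],[0,0,0,-0.048,-0.168,0.015,0],[0,0,0,-0.048,-0.168,0.015,0],[0,0,0,-0.048,-0.168,0.015,0],[0,0,0,-0.048,-0.168,0.015,0],[0,0,0,-0.048,-0.168,0.015,0]]]'
python3 - <<'E'
from h import *
np.set_printoptions(precision=4,suppress=True)
Rt=ori(RC.apply([0,1,0]),[0,0,-1])
print(*rel(cw(-.062,-.038,.0605),Rt)); c=cam("top")
crop(c,172,145,100,100,6,"c2.png")
E
```

```text
t: 1.92
position: [0.5034, 0.0808, 0.1609]
tcp_rot: [-0.396, 3.116, 0.0]
force: [0.4, -0.1, -0.1]
finger_gap: 0.002
finger_force: 0.0
[ 0.0024  0.0013 -0.0076] [-0.0003 -0.003   0.1004]
```

```bash
python3 -m jog '[[[0,0,0,0,0,0.03,0],[0,0,0,0,0,0.06,0],[0,0,0,0,0,0.08,0],[0,0,0,0,0,0.09,0],[0,0,0,0,0,0.098,0],[0,0,0,0,0,0.1,0],[0,0,0,0,0,0.1,0]]]'
python3 - <<'E'
from h import *
np.set_printoptions(precision=4,suppress=True)
Rt=ori(RC.apply([0,1,0]),[0,0,-1])
print(*rel(cw(-.062,-.0105,.0605),Rt))
E
```

```text
t: 2.55
position: [0.504, 0.0802, 0.0613]
tcp_rot: [-0.396, 3.116, 0.0]
force: [-0.5, -0.7, 0.9]
finger_gap: 0.004
finger_force: 0.0
[-0.0003  0.0055 -0.0083] [0.0001 0.0252 0.0008]
```

```bash
python3 -m jog '[[[0,0,0,0,0.004,0.001,0],[0,0,0,0,0.008,0.001,0],[0,0,0,0,0.012,0.001,0],[0,0,0,0,0.015,0.001,0],[0,0,0,0,0.018,0.001,0],[0,0,0,0,0.020,0.001,0],[0,0,0,0,0.022,0.001,0],[0,0,0,0,0.024,0.001,0],[0,0,0,0,0.025,0.001,0],[0,0,0,0,0.025,0.001,0]]]'
python3 - <<'E'
from h import *
crop(cam("top"),152,115,130,120,5,"c3.png")
E
```

```text
t: 3.38
position: [0.4976, 0.1041, 0.0598]
tcp_rot: [-0.395, 3.117, -0.0]
force: [0.6, -1.3, 1.5]
finger_gap: 0.003
finger_force: 0.5
```

View pics/c3.png

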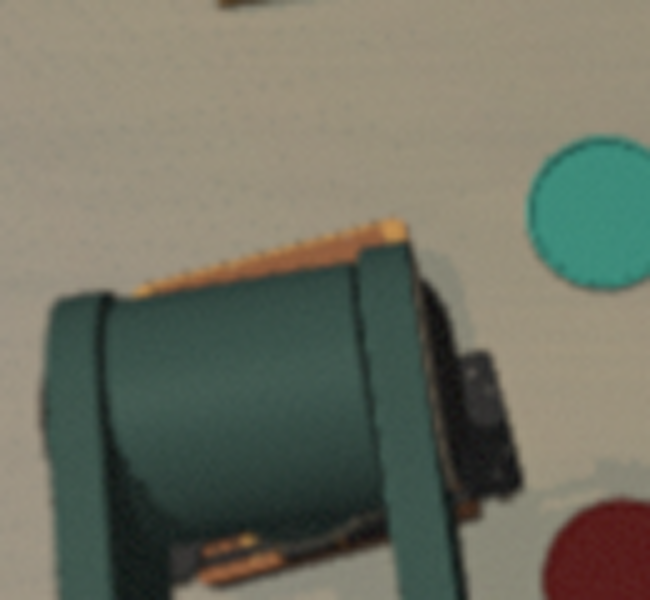

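The arm hides the latch from above, and the cover's far edge is still where it was at about crop (270,260). Contact force is about 1.3 N, so I'll push a little further and detect the opening numerically in the scene view.

```bash
cat > d.py <<'E'
from h import *
np.set_printoptions(precision=4,suppress=True)
b=cv2.cvtColor(cv2.resize(cv2.imread("pics/scene0.png"),(512,384),interpolation=cv2.INTER_AREA),cv2.COLOR_BGR2RGB).astype(float)
s=cam("scene")["img"].astype(float)
P=proj(cam("scene"),[cw(.08,.06,.056),cw(.08,0,.056),cw(.08,-.06,.056),cw(.03,-.06,.056),cw(.14,-.05,.12),cw(.14,.05,.12)]).round().astype(int)
for u,v in P: print((u,v),b[v-1:v+2,u-1:u+2].mean((0,1)).round(),s[v-1:v+2,u-1:u+2].mean((0,1)).round())
o=manip.observe();print(RC.inv().apply(o["position"]-np.r_[CASE,0]),o["force"],o["t"])
E
python3 d.py
python3 -m jog '[[[0,0,0,0,0.002,0,0],[0,0,0,0,0.004,0,0],[0,0,0,0,0.005,0,0],[0,0,0,0,0.005,0,0]]]'; python3 d.py
```

```text
(np.int64(322), np.int64(184)) [191. 116.  62.] [206. 126.  69.]
(np.int64(312), np.int64(195)) [194. 122.  63.] [208. 132.  69.]
(np.int64(300), np.int64(206)) [202. 130.  66.] [216. 142.  73.]
(np.int64(285), np.int64(199)) [207. 131.  68.] [221. 142.  75.]
(np.int64(322), np.int64(194)) [88. 50. 28.] [96. 56. 32.]
(np.int64(341), np.int64(176)) [199. 190. 160.] [215. 205. 174.]
[-0.0622 -0.0111  0.0597] [ 0.1355 -0.6549  0.7782] 3.5333
t: 3.87
position: [0.4963, 0.1091, 0.0597]
tcp_rot: [0.395, -3.117, -0.0]
force: [1.0, -0.5, 1.3]
finger_gap: 0.007
finger_force: 0.4
(np.int64(322), np.int64(184)) [191. 116.  62.] [214. 130.  72.]
(np.int64(312), np.int64(195)) [194. 122.  63.] [215. 133.  72.]
(np.int64(300), np.int64(206)) [202. 130.  66.] [232. 164.  83.]
(np.int64(285), np.int64(199)) [207. 131.  68.] [105.  71.  40.]
(np.int64(322), np.int64(194)) [88. 50. 28.] [97. 56. 32.]
(np.int64(341), np.int64(176)) [199. 190. 160.] [215. 205. 175.]
[-0.0622 -0.0059  0.0597] [0.1833 0.1243 0.7797] 3.9667
```

The cover is springing open, so I'll hold clear sideways while it swings and then rise.

```bash
python3 -m jog '[[[0,0,0,0,-0.01,0,0],[0,0,0,0,-0.02,0,0],[0,0,0,0,-0.02,0,0],[0,0,0,0,-0.02,0,0],[0,0,0,0,-0.02,0,0],[0,0,0,0,-0.02,0,0],[0,0,0,0,-0.02,0,0],[0,0,0,0,-0.02,0,0],[0,0,0,-0.01,-0.02,-0.03,0],[0,0,0,-0.02,-0.02,-0.06,0],[0,0,0,-0.02,-0.02,-0.1,0],[0,0,0,-0.02,-0.02,-0.14,0]]]'
python3 - <<'E'
from h import *
np.set_printoptions(precision=4,suppress=True)
a=np.radians(50); z=np.array([0,np.sin(a),-np.cos(a)])
G=np.array([.5587,-.1516,.045]); p=G+.0188*z-.11*z
print(p,*rel(p,ori([1,0,0],z)),*rel(np.array([.50,-.2,.22]),ori([1,0,0],[0,0,-1])),manip.observe()["joint_pos"])
s=cam("scene"); crop(s,190,100,160,120,4,"s2.png")
E
```

```text
t: 4.97
position: [0.5204, 0.0947, 0.2008]
tcp_rot: [0.395, -3.115, -0.0]
force: [0.1, -0.7, 0.4]
finger_gap: 0.006
finger_force: 0.0
[ 0.5587 -0.2215  0.1036] [-7.5438  5.8276 16.1509] [ 0.0417 -0.3157  0.0971] [-0.0111 -0.0115 17.4084] [ 0.0933 -0.2802 -0.0192] [ 0.1317 -0.1994  1.7761  0.      1.5663 -1.6913]
```

View pics/s2.png

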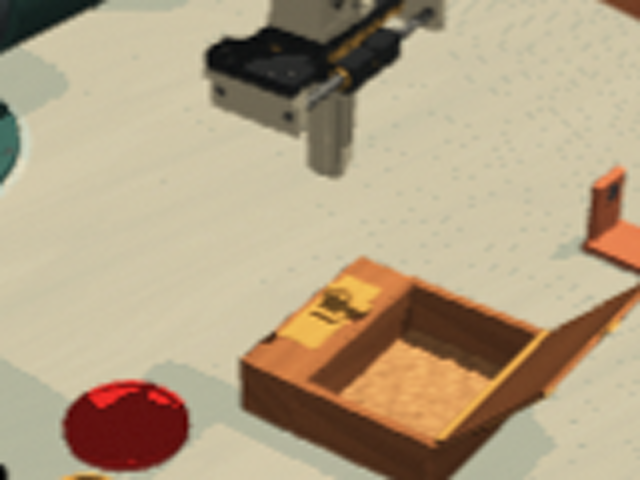

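The cover is fully open: the tray floor shows at crop (440,400) and the cover leans back at (560,350). Next is the pre-grasp.

```bash
python3 -m jog '[[[0,0,4,0.02,-0.06,-0.01,0.093],[0,0,8,0.04,-0.13,-0.015,0.093],[0,0,8,0.04,-0.13,-0.015,0.093],[0,0,8,0.04,-0.13,-0.015,0.093],[0,0,8,0.04,-0.13,-0.015,0.093],[0,0,8,0.04,-0.13,-0.015,0.093],[0,0,17.4,0.093,-0.28,-0.02,0.093],[0,0,17.4,0.093,-0.28,-0.02,0.093],[0,0,17.4,0.093,-0.28,-0.02,0.093],[0,0,17.4,0.093,-0.28,-0.02,0.093],[0,0,17.4,0.093,-0.28,-0.02,0.093],[0,0,17.4,0.093,-0.28,-0.02,0.093]]]'
cat > pg.py <<'E'
from h import *
import sys
np.set_printoptions(precision=4,suppress=True)
a=np.radians(float(sys.argv[1])); z=np.array([0,np.sin(a),-np.cos(a)])
G=np.array([.5587,-.1516,.045])
for back in (.11,0):
    p=G+(.0188-back)*z
    print(p,*rel(p,ori([1,0,0],z)))
o=manip.observe();print(o["joint_pos"],R.from_rotvec(o["tcp_rot"]).as_matrix()[:,2])
E
python3 pg.py 50
```

```text
t: 6.02
position: [0.5, -0.2016, 0.2193]
tcp_rot: [-1.847, -2.541, 0.0]
force: [-0.1, 0.7, 1.4]
finger_gap: 0.811
finger_force: 0.0
[ 0.5587 -0.2215  0.1036] [-1.3097  8.2621  2.8014] [-0.037   0.0497  0.1157]
[ 0.5587 -0.1372  0.0329] [-1.3097  8.2621  2.8014] [0.0432 0.0757 0.1864]
[-0.4305 -0.1821  1.7313 -0.0001  1.5927 -0.7443] [-0.0003  0.0001 -1.    ]
```

```bash
python3 -m jog '[[[-0.4,2.8,0.9,-0.02,0.02,0,0.093],[-0.4,2.8,0.9,-0.02,0.02,0,0.093],[-0.4,2.8,0.9,-0.02,0.02,0,0.093],[-0.9,5.5,1.9,-0.037,0.05,0.03,0.093],[-0.9,5.5,1.9,-0.037,0.05,0.03,0.093],[-1.3,8.26,2.8,-0.037,0.05,0.06,0.093],[-1.3,8.26,2.8,-0.037,0.05,0.06,0.093],[-1.3,8.26,2.8,-0.037,0.05,0.09,0.093],[-1.3,8.26,2.8,-0.037,0.05,0.115,0.093],[-1.3,8.26,2.8,-0.037,0.05,0.115,0.093],[-1.3,8.26,2.8,-0.037,0.05,0.115,0.093],[-1.3,8.26,2.8,-0.037,0.05,0.115,0.093]]]'
python3 pg.py 50
```

```text
t: 7.02
position: [0.5602, -0.2191, 0.1067]
tcp_rot: [-1.693, -1.712, -0.789]
force: [-0.3, 0.6, -0.2]
finger_gap: 1.001
finger_force: 0.0
[ 0.5587 -0.2215  0.1036] [-0.0664  0.0225  0.0745] [-0.0038 -0.0016  0.0002]
[ 0.5587 -0.1372  0.0329] [-0.0664  0.0225  0.0745] [-0.0036 -0.0008  0.1102]
[-0.7106  0.344   1.5405  0.6422  1.8551 -0.7318] [-0.0069  0.7645 -0.6446]
```

```bash
python3 -m jog '[[[0,0,0,-0.002,0,0.02,0.093],[0,0,0,-0.002,0,0.045,0.093],[0,0,0,-0.002,0,0.07,0.093],[0,0,0,-0.002,0,0.09,0.093],[0,0,0,-0.002,0,0.1,0.093],[0,0,0,-0.002,0,0.108,0.093],[0,0,0,-0.002,0,0.11,0.093],[0,0,0,-0.002,0,0.11,0.093],[0,0,0,-0.002,0,0.11,0.093]]]'
python3 pg.py 50
python3 - <<'E'
from h import *
crop(cam("scene"),150,150,150,112,5,"s3.png")
E
```

```text
t: 7.77
position: [0.5593, -0.1369, 0.0335]
tcp_rot: [-1.694, -1.71, -0.789]
force: [-0.6, 0.0, -0.1]
finger_gap: 1.004
finger_force: 0.0
[ 0.5587 -0.2215  0.1036] [-0.0634  0.0135  0.0638] [-0.0008 -0.0013 -0.1099]
[ 0.5587 -0.1372  0.0329] [-0.0634  0.0135  0.0638] [-0.0006 -0.0006  0.0001]
[-0.6186  0.3291  1.6944  0.674   1.6934 -0.7483] [-0.0066  0.7651 -0.6439]
```

View pics/s3.png

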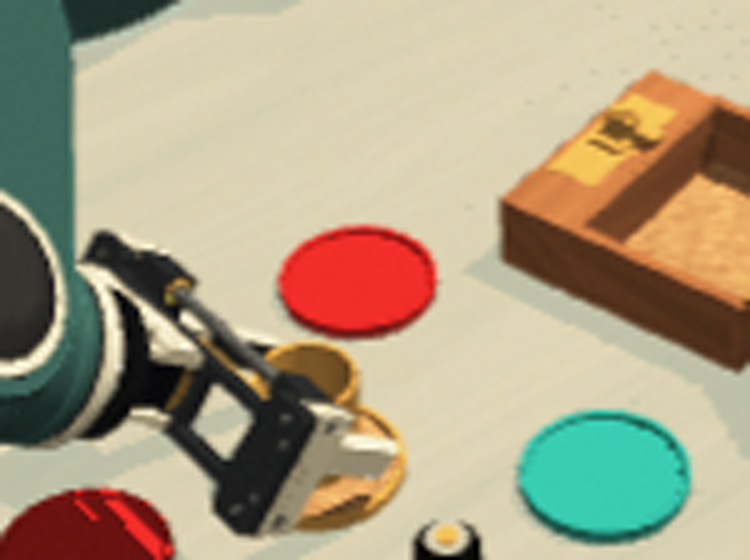

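The tumbler sits between the fingers, its mouth at crop (310,370) and undisturbed. Closing.

```bash
python3 -m jog '[[[0,0,0,0,0,0,0.075],[0,0,0,0,0,0,0.065],[0,0,0,0,0,0,0.06],[0,0,0,0,0,0,0.055],[0,0,0,0,0,0,0.05],[0,0,0,0,0,0,0.045],[0,0,0,0,0,0,0.045],[0,0,0,0,0,0,0.045],[0,0,0,0,0,0,0.045],[0,0,0,0,0,0,0.045]]]' 25
python3 - <<'E'
from h import *
np.set_printoptions(precision=4,suppress=True)
R0=R.from_rotvec(manip.observe()["tcp_rot"])
print("up 0.1 in tool",R0.inv().apply([0,0,.1]),R0.as_matrix())
E
```

```text
t: 8.65
position: [0.5588, -0.1362, 0.0324]
tcp_rot: [-1.693, -1.709, -0.789]
force: [0.6, 0.1, -1.2]
finger_gap: 0.583
finger_force: 25.0
up 0.1 in tool [ 0.0766 -0.     -0.0643] [[-0.0058  1.     -0.0075]
 [ 0.6431  0.0095  0.7657]
 [ 0.7657 -0.0004 -0.6432]]
```

```bash
python3 -m jog '[[[0,0,0,0.012,0,-0.01,0.045],[0,0,0,0.03,0,-0.025,0.045],[0,0,0,0.05,0,-0.042,0.045],[0,0,0,0.07,0,-0.058,0.045],[0,0,0,0.077,0,-0.064,0.045],[0,0,0,0.077,0,-0.064,0.045]]]'
cat > wp.py <<'E'
from h import *
import sys
np.set_printoptions(precision=4,suppress=True)
# args: x,y,z,tilt in case frame (grasp point)
o=manip.observe()
for s in sys.argv[1:]:
    x,y,g,t=map(float,s.split(',')); t=np.radians(t)
    z=RC.apply([0,np.sin(t),-np.cos(t)])
    r,d=rel(cw(x,y,g)+.0188*z,ori(RC.apply([1,0,0]),z)); print(s,r.round(2),d.round(4))
R0=R.from_rotvec(o["tcp_rot"]);z=R0.as_matrix()[:,2]; q=RC.inv().apply(o["position"]-.0188*z-np.r_[CASE,0]); zc=RC.inv().apply(z)
print("now G",q,"tilt",np.degrees(np.arctan2(zc[1],-zc[2])),o["joint_pos"],o["finger_gap"],o["t"])
E
python3 wp.py 0.003,-.2,.15,50 0.003,-.11,.14,50
```

```text
t: 9.15
position: [0.5594, -0.1361, 0.1353]
tcp_rot: [-1.694, -1.713, -0.79]
force: [-1.1, -0.9, -1.2]
finger_gap: 0.584
finger_force: 25.0
0.003,-.2,.15,50 [ 1.8   0.03 -1.48] [0.058  0.0459 0.0649]
0.003,-.11,.14,50 [ 1.8   0.03 -1.48] [0.1068 0.0241 0.1381]
now G [-0.066  -0.2729  0.1475] tilt 48.96421592469313 [-0.6175  0.2175  1.6445  0.6932  1.816  -0.6458] 0.583559803112451 9.15
```

```bash
python3 -m jog '[[[0.3,0,-0.2,0.015,0.01,0.015,0.045],[0.8,0,-0.6,0.03,0.02,0.03,0.045],[1.2,0,-1,0.045,0.035,0.05,0.045],[1.8,0,-1.48,0.058,0.046,0.065,0.045],[1.8,0,-1.48,0.07,0.04,0.083,0.045],[1.8,0,-1.48,0.085,0.033,0.105,0.045],[1.8,0,-1.48,0.1,0.027,0.128,0.045],[1.8,0,-1.48,0.107,0.024,0.138,0.045],[1.8,0,-1.48,0.107,0.024,0.138,0.045],[1.8,0,-1.48,0.107,0.024,0.138,0.045]]]'
python3 wp.py 0.003,-.11,.14,35  0.003,-.11,.14,20 0.003,-.1,.135,5 0.003,-.09,.13,-10 0.003,-.08,.12,-20
```

```text
t: 9.98
position: [0.5808, 0.0391, 0.125]
tcp_rot: [-1.448, -1.869, -0.671]
force: [-0.7, -0.3, -1.3]
finger_gap: 0.581
finger_force: 25.0
0.003,-.11,.14,35 [-0.03 -2.5  -0.02] [-0.0032  0.0009 -0.0031]
0.003,-.11,.14,20 [-0.03 -5.   -0.01] [-0.0077  0.0009 -0.005 ]
0.003,-.1,.135,5 [-0.04 -7.5  -0.01] [-0.009   0.0009  0.0029]
0.003,-.09,.13,-10 [ -0.04 -10.    -0.  ] [-0.0094  0.0009  0.0098]
0.003,-.08,.12,-20 [ -0.04 -11.67  -0.  ] [-0.012  0.001  0.021]
now G [ 0.0022 -0.1092  0.1371] tilt 50.00908823139931 [-0.3197  0.2186  1.6626  0.7149  1.7739 -0.6136] 0.5812038231486635 9.9833
```

```bash
python3 -m jog '[[[0,-0.8,0,-0.001,0,-0.001,0.045],[0,-1.7,0,-0.002,0,-0.002,0.045],[0,-2.5,0,-0.003,0,-0.003,0.045],[0,-3.5,0,-0.005,0,-0.004,0.045],[0,-4.5,0,-0.007,0,-0.005,0.045],[0,-5.5,0,-0.008,0,-0.003,0.045],[0,-6.5,0,-0.009,0,0,0.045],[0,-7.5,0,-0.009,0,0.003,0.045],[0,-8.5,0,-0.009,0,0.005,0.045],[0,-9.3,0,-0.0095,0,0.007,0.045],[0,-10,0,-0.0095,0,0.01,0.045],[0,-10,0,-0.0095,0,0.01,0.045]]]'
python3 wp.py 0.003,-.075,.12,-20 0.003,-.07,.11,-27 0.003,-.06,.1,-34 0.003,-.058,.09,-40 .003,-.055,.088,-50 .003,-.055,.088,-60
```

```text
t: 10.98
position: [0.5805, 0.0411, 0.1114]
tcp_rot: [1.833, 2.373, -0.169]
force: [-0.5, 0.6, -2.6]
finger_gap: 0.585
finger_force: 24.9
0.003,-.075,.12,-20 [-0.04 -1.63  0.02] [0.0128 0.0008 0.0069]
0.003,-.07,.11,-27 [-0.03 -2.8   0.02] [0.0172 0.0008 0.0153]
0.003,-.06,.1,-34 [-0.03 -3.96  0.03] [0.0267 0.0009 0.0226]
0.003,-.058,.09,-40 [-0.03 -4.96  0.03] [0.0287 0.0009 0.0312]
.003,-.055,.088,-50 [-0.03 -6.63  0.03] [0.0293 0.0009 0.0308]
.003,-.055,.088,-60 [-0.03 -8.3   0.03] [0.027  0.0009 0.0285]
now G [ 0.0024 -0.0894  0.1299] tilt -10.214186671426399 [ 0.1184 -0.0468  1.7921 -0.1805  1.3792 -0.1036] 0.5851530912769288 10.9833
```

```bash
python3 -m jog '[[[0,-0.8,0,0.006,0.001,0.003,0.045],[0,-1.6,0,0.012,0.001,0.007,0.045],[0,-2.2,0,0.015,0.001,0.011,0.045],[0,-2.8,0,0.018,0.001,0.015,0.045],[0,-3.3,0,0.022,0.001,0.019,0.045],[0,-3.7,0,0.025,0.001,0.022,0.045],[0,-4,0,0.027,0.001,0.024,0.045],[0,-4.3,0,0.028,0.001,0.027,0.045],[0,-4.6,0,0.0285,0.001,0.029,0.045],[0,-5,0,0.029,0.001,0.031,0.045],[0,-5.3,0,0.029,0.001,0.031,0.045],[0,-5.6,0,0.029,0.001,0.031,0.045]]]'
python3 wp.py  .003,-.055,.088,-50 .003,-.055,.088,-60 .003,-.055,.088,-68
```

```text
t: 11.98
position: [0.5759, 0.062, 0.0759]
tcp_rot: [1.515, 1.957, -0.612]
force: [-0.2, -0.3, -2.6]
finger_gap: 0.58
finger_force: 24.9
.003,-.055,.088,-50 [-0.05 -1.07  0.02] [ 0.0014 -0.0001 -0.0014]
.003,-.055,.088,-60 [-0.05 -2.73  0.03] [-0.0018 -0.0001 -0.002 ]
.003,-.055,.088,-68 [-0.05 -4.07  0.03] [-0.0043 -0.0001 -0.0029]
now G [ 0.0032 -0.0584  0.0895] tilt -43.5934791418056 [ 0.4227  0.0847  1.8572 -0.7565  1.4211  0.3748] 0.5803642865526519 11.9833
```

```bash
python3 -m jog '[[[0,-0.3,0,0.001,0,-0.001,0.045],[0,-0.6,0,0.001,0,-0.001,0.045],[0,-0.9,0,0.001,0,-0.001,0.045],[0,-1.2,0,0.001,0,-0.001,0.045],[0,-1.5,0,0.0005,0,-0.0015,0.045],[0,-1.8,0,0,0,-0.0015,0.045],[0,-2.1,0,-0.0005,0,-0.002,0.045],[0,-2.4,0,-0.001,0,-0.002,0.045],[0,-2.7,0,-0.0015,0,-0.002,0.045],[0,-2.9,0,-0.002,0,-0.002,0.045],[0,-3,0,-0.002,0,-0.002,0.045],[0,-3,0,-0.002,0,-0.002,0.045]]]'
python3 - <<'E'
from h import *
crop(cam("scene"),220,110,120,110,5,"s4.png")
E
python3 wp.py .003,-.055,.088,-60
```

```text
t: 12.98
position: [0.5756, 0.0631, 0.0788]
tcp_rot: [1.325, 1.716, -0.795]
force: [-0.1, 0.5, -1.0]
finger_gap: 0.584
finger_force: 24.9
.003,-.055,.088,-60 [-0.02  0.27  0.03] [-0.0002 -0.0003  0.0012]
now G [ 0.0033 -0.0536  0.088 ] tilt -61.590455076824085 [ 0.5195  0.2045  1.8585 -1.0129  1.5511  0.5507] 0.5820305993265534 13.0333
```

View pics/s4.png

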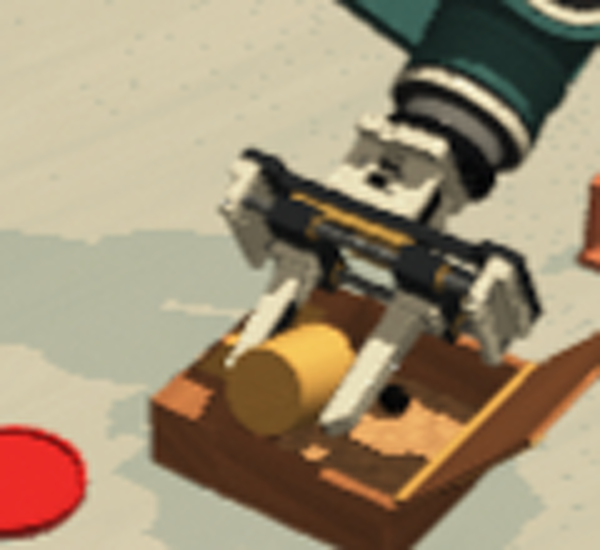

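One knob is already in the tray at crop (395,400). I'll tilt slightly more, dwell and jiggle gently.

```bash
python3 -m jog '[[[0,-0.3,0,-0.0005,0,0,0.045],[0,-0.6,0,-0.001,0,0,0.045],[0,-0.6,0,-0.001,0,0,0.045],[0,-0.2,0,-0.001,0,0,0.045],[0,-0.6,0,-0.001,0,0,0.045],[0,-0.2,0,-0.001,0,0,0.045],[0,-0.6,0,-0.001,0,0,0.045],[0,-0.6,0,-0.001,0,0,0.045],[0,-0.6,0,-0.001,0,0,0.045],[0,-0.6,0,-0.001,0,0,0.045],[0,-0.6,0,-0.001,0,0,0.045],[0,-0.6,0,-0.001,0,0,0.045]]]'
python3 wp.py .003,-.055,.09,-48 .003,-.055,.1,-36 .003,-.065,.115,-24 .003,-.075,.125,-12 .003,-.09,.135,0 0.003,-.1,.14,14
```

```text
t: 14.03
position: [0.5759, 0.0627, 0.0802]
tcp_rot: [1.288, 1.667, -0.827]
force: [0.4, 0.0, -1.3]
finger_gap: 0.586
finger_force: 24.9
.003,-.055,.09,-48 [-0.01  2.86  0.02] [ 0.0033 -0.0003 -0.0004]
.003,-.055,.1,-36 [-0.02  4.86  0.02] [-0.0022 -0.0003 -0.0062]
.003,-.065,.115,-24 [-0.02  6.86  0.02] [-0.0168 -0.0004 -0.0056]
.003,-.075,.125,-12 [-0.02  8.86  0.02] [-0.0274 -0.0004 -0.0037]
.003,-.09,.135,0 [-0.02 10.86  0.02] [-0.0407 -0.0004  0.0024]
0.003,-.1,.14,14 [-0.03 13.2   0.01] [-0.0481 -0.0004  0.005 ]
now G [ 0.0033 -0.0537  0.0881] tilt -65.17504670045724 [ 0.5321  0.2312  1.8577 -1.0599  1.5808  0.5796] 0.5860793743420611 14.0333
```

```bash
python3 -m jog '[[[0,1,0,0.001,0,0,0.045],[0,2,0,0.003,0,0,0.045],[0,2.9,0,0.003,0,-0.0005,0.045],[0,3.9,0,0.001,0,-0.003,0.045],[0,4.9,0,-0.002,0,-0.006,0.045],[0,5.9,0,-0.009,0,-0.006,0.045],[0,6.9,0,-0.017,0,-0.0055,0.045],[0,7.9,0,-0.022,0,-0.0045,0.045],[0,8.9,0,-0.027,0,-0.0035,0.045],[0,9.9,0,-0.034,0,0,0.045],[0,10.9,0,-0.041,0,0.0024,0.045],[0,12,0,-0.045,0,0.004,0.045]]]'
python3 wp.py .003,-.1,.14,15 .003,-.1,.14,30 .003,-.12,.145,50 .003,-.2,.15,50
```

```text
t: 15.03
position: [0.5823, 0.0406, 0.1214]
tcp_rot: [-1.862, -2.407, -0.115]
force: [0.0, 0.8, -1.6]
finger_gap: 0.581
finger_force: 25.0
.003,-.1,.14,15 [0.01 1.33 0.01] [-0.0014 -0.0009 -0.0007]
.003,-.1,.14,30 [0.   3.83 0.01] [ 0.0033 -0.0009 -0.002 ]
.003,-.12,.145,50 [0.   7.16 0.01] [-0.0104 -0.0009 -0.0129]
.003,-.2,.15,50 [0.   7.16 0.01] [-0.0892 -0.001  -0.0277]
now G [ 0.0039 -0.096   0.14  ] tilt 7.032238515294351 [-0.0351 -0.0209  1.746   0.1187  1.4518 -0.3055] 0.5810198784856326 15.0333
```

```bash
python3 -m jog '[[[0,1,0,-0.001,0,0,0.045],[0,2,0,0.001,0,-0.001,0.045],[0,3,0,0.003,0,-0.001,0.045],[0,4,0,0.003,0,-0.003,0.045],[0,5,0,-0.003,0,-0.006,0.045],[0,6,0,-0.006,0,-0.01,0.045],[0,7.16,0,-0.011,0,-0.013,0.045],[0,7.16,0,-0.035,0,-0.018,0.045],[0,7.16,0,-0.06,0,-0.023,0.045],[0,7.16,0,-0.085,0,-0.027,0.045],[0,7.16,0,-0.09,0,-0.028,0.045],[0,7.16,0,-0.09,0,-0.028,0.045]]]'
python3 - <<'E'
from h import *
a=cam("scene")["img"][140:250,200:350]; b=cam("top")["img"][130:240,150:300]
im=cv2.cvtColor(cv2.resize(np.vstack([a,b]),None,fx=2.7,fy=2.7,interpolation=cv2.INTER_CUBIC),cv2.COLOR_RGB2BGR)
im=cv2.resize(np.hstack([a,b]),None,fx=2.6,fy=4,interpolation=cv2.INTER_CUBIC); cv2.imwrite("pics/m5.png",cv2.cvtColor(im,cv2.COLOR_RGB2BGR)); print(im.shape)
E
cat > pl.py <<'E'
from h import *
import sys
np.set_printoptions(precision=4,suppress=True)
a=np.radians(50); z=np.array([0,np.sin(a),-np.cos(a)])
for h in (.148,.06,.046): p=np.array([.563,-.1516,h])+.0188*z; print(h,*rel(p,ori([1,0,0],z)))
print(manip.observe()["joint_pos"])
E
python3 pl.py
```

```text
t: 16.03
position: [0.6053, -0.0502, 0.1362]
tcp_rot: [-1.453, -1.871, -0.67]
force: [-0.3, 0.3, -1.7]
finger_gap: 0.584
finger_force: 25.0
(440, 780, 3)
0.148 [-1.8699  0.0428  1.5364] [-0.0492 -0.0627 -0.0572]
0.06 [-1.8699  0.0428  1.5364] [-0.1164 -0.0624 -0.0004]
0.046 [-1.8699  0.0428  1.5364] [-0.1271 -0.0624  0.0086]
[-0.4243  0.3097  1.5309  0.669   1.8658 -0.6672]
```

View pics/m5.png

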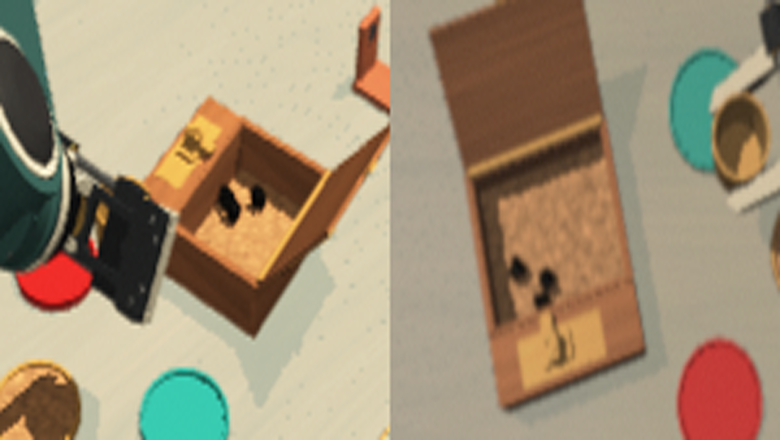

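All three knobs lie in the tray, in the right half at (518,268), (548,280) and (542,300). The tumbler is empty. Now I'll place it.

```bash
python3 -m jog '[[[-0.4,0,0.4,-0.01,-0.013,-0.012,0.045],[-0.9,0,0.8,-0.025,-0.03,-0.028,0.045],[-1.4,0,1.2,-0.04,-0.05,-0.045,0.045],[-1.87,0.04,1.54,-0.049,-0.063,-0.057,0.045],[-1.87,0.04,1.54,-0.049,-0.063,-0.057,0.045],[-1.87,0.04,1.54,-0.062,-0.063,-0.046,0.045],[-1.87,0.04,1.54,-0.078,-0.063,-0.033,0.045],[-1.87,0.04,1.54,-0.093,-0.063,-0.02,0.045],[-1.87,0.04,1.54,-0.105,-0.063,-0.01,0.045],[-1.87,0.04,1.54,-0.112,-0.063,-0.004,0.045],[-1.87,0.04,1.54,-0.1164,-0.0624,0,0.045],[-1.87,0.04,1.54,-0.1164,-0.0624,0,0.045]]]'
python3 pl.py
```

```text
t: 17.13
position: [0.563, -0.1367, 0.0462]
tcp_rot: [-1.701, -1.701, -0.792]
force: [-0.0, 0.5, -1.5]
finger_gap: 0.582
finger_force: 25.0
0.148 [-0.0145 -0.0089 -0.0114] [ 0.0685 -0.0001 -0.058 ]
0.06 [-0.0145 -0.0089 -0.0114] [ 0.001   0.     -0.0015]
0.046 [-0.0145 -0.0089 -0.0114] [-0.0097  0.0001  0.0075]
[-0.6171  0.3179  1.6855  0.6817  1.7059 -0.726 ]
```

```bash
python3 -m jog '[[[0,0,0,-0.003,0,0.0025,0.045],[0,0,0,-0.006,0,0.005,0.045],[0,0,0,-0.008,0,0.0067,0.045],[0,0,0,-0.0092,0,0.0077,0.045],[0,0,0,-0.0099,0,0.0083,0.045],[0,0,0,-0.0102,0,0.0086,0.045],[0,0,0,-0.0102,0,0.0086,0.045],[0,0,0,-0.0102,0,0.0086,0.045]]]'; python3 pl.py
```

```text
t: 17.8
position: [0.5632, -0.1373, 0.0347]
tcp_rot: [-1.703, -1.702, -0.794]
force: [0.0, 0.5, -1.2]
finger_gap: 0.584
finger_force: 25.0
0.148 [0.0029 0.0047 0.0002] [ 0.0776 -0.0002 -0.065 ]
0.06 [0.0029 0.0047 0.0002] [ 0.0102 -0.0002 -0.0084]
0.046 [0.0029 0.0047 0.0002] [-0.0005 -0.0002  0.0006]
[-0.6178  0.3314  1.6895  0.6801  1.6904 -0.7388]
```

```bash
python3 -m jog '[[[0,0,0,-0.0006,0,0.0005,0.045],[0,0,0,-0.001,0,0.0008,0.045],[0,0,0,-0.0014,0,0.0011,0.045],[0,0,0,-0.0017,0,0.0014,0.045],[0,0,0,-0.0017,0,0.0014,0.045],[0,0,0,-0.0017,0,0.0014,0.045],[0,0,0,-0.0017,0,0.0014,0.045]]]'
```

```text
t: 18.38
position: [0.5632, -0.1373, 0.0324]
tcp_rot: [-1.703, -1.702, -0.794]
force: [0.5, -0.6, 2.3]
finger_gap: 0.579
finger_force: 24.9
```

```bash
python3 -m jog '[[[0,0,0,0,0,0,0.053],[0,0,0,0,0,0,0.054],[0,0,0,0,0,0,0.056],[0,0,0,0,0,0,0.06],[0,0,0,0,0,0,0.07],[0,0,0,0,0,0,0.085],[0,0,0,0,0,0,0.093],[0,0,0,0,0,0,0.093],[0,0,0,0,0,0,0.093],[0,0,0,0,0,0,0.093],[0,0,0,0,0,0,0.093]]]'
python3 -m jog '[[[0,0,0,0,0,-0.005,0.093],[0,0,0,0,0,-0.015,0.093],[0,0,0,0,0,-0.03,0.093],[0,0,0,0,0,-0.05,0.093],[0,0,0,0,0,-0.075,0.093],[0,0,0,0,0,-0.1,0.093],[0,0,0,0,0,-0.13,0.093],[0,0,0,0.02,0,-0.16,0.093],[0,0,0,0.05,0,-0.18,0.093],[0,0,0,0.08,0,-0.19,0.093],[0,0,0,0.08,0,-0.19,0.093],[0,0,0,0.08,0,-0.19,0.093]]]'
python3 - <<'E'
from h import *
a=cam("scene")["img"][140:270,170:350]; b=cam("top")["img"][120:250,170:350]
im=cv2.resize(np.hstack([a,b]),None,fx=2.2,fy=2.2,interpolation=cv2.INTER_CUBIC); cv2.imwrite("pics/m6.png",cv2.cvtColor(im,cv2.COLOR_RGB2BGR))
E
```

```text
t: 19.3
position: [0.5632, -0.1373, 0.0322]
tcp_rot: [-1.703, -1.702, -0.793]
force: [0.2, 1.3, 0.2]
finger_gap: 0.997
finger_force: 0.0
t: 20.3
position: [0.5633, -0.2323, 0.2184]
tcp_rot: [-1.704, -1.706, -0.795]
force: [-0.1, -0.5, -1.0]
finger_gap: 1.002
finger_force: 0.0
```

View pics/m6.png

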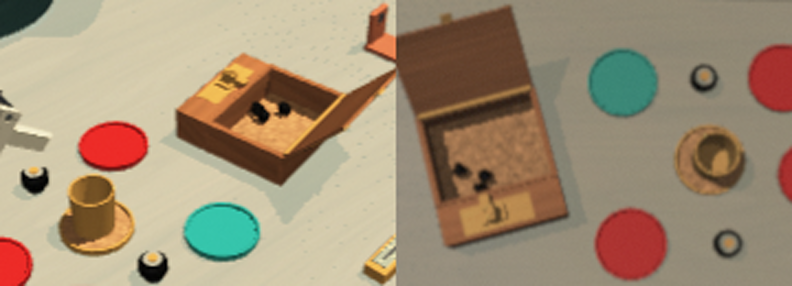

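The tumbler stands upright on the cork, at scene (92,205) and top (716,152). The three knobs are in the tray, the cover is open and the bystanders haven't moved. Handing in.

```bash
python3 -m jog '[[[0,0,0,0,0,0,0.093],[0,0,0,0,0,0,0.093],[0,0,0,0,0,0,0.093]]]'; python3 -c "
from station import manip
print(manip.hand_in())"
```

```text
t: 20.65
position: [0.563, -0.2315, 0.2149]
tcp_rot: [-1.702, -1.701, -0.793]
force: [-1.2, -0.6, -0.3]
finger_gap: 1.003
finger_force: 0.0
the job is handed in; nothing more can be done
None
```

I handed the job in at about 21 s: the latch is slid and the cover open, all three knobs are in the tray, and the empty tumbler stands upright on the cork in its lid; hand-in returned no verdict, so this rests on the last camera pictures.

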